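# Change the loft lights over from the backup supply to the mains

## Task

The shelf lights are running on the backup supply. Turn the red handle of the changeover switch from the orange mark to its middle off position and let go so that it settles there, then slide the blue dimmer fully down to its low stop, and only then turn the handle on to the green mark until it clicks home. Leave the dimmer down, let go of everything, and do not disturb the bowl, the photo frame or the bottles.

Things in the scene. Friction and masses are not known exactly. Their poses are not given: they have to be found in the camera images.
- handle (a joint): Angle of the red lever handle about its spindle, rad, growing clockwise as seen looking at the panel: 0 = backup (lever points left, orange mark), 1.571 = off (points straight up the slope, black mark), 3.142 = mains (points right, green mark). A sprung click holds it at each of the three; leaving one takes 0.6 to 1.2 N m (it varies), and halfway to the next it snaps over.
- handle_grip (a point): The point to hold on the red lever: 68 mm out from the spindle, 32 mm above the panel. The lever is a bar 18 mm wide, its top 44 mm and its underside 14 mm above the panel, reaching 95 mm from the spindle; x points along the lever to its tip, z straight out of the panel. A round hub, 56 mm across and 44 mm high, sits on the spindle.
- switch_axis (a point): Where the spindle meets the white panel of the changeover switch (yellow disc). z = the spindle, straight out of the panel; x = up the slope; y = along the panel to the left as seen by the robot.
- switch_box: Fixed grey box of the changeover switch, 180 mm deep (x), 230 mm wide (y), with a sloping white panel that faces the robot: 50 mm high at the front, 134 mm at the back, slope 25 degrees. Origin: centre of its underside, on the table; x points to its back.
- fader (a joint): Position of the blue dimmer grip along its track, m: 0 = fully down (low stop, the end nearer the robot, small black dot), 0.10 = fully up. Stiff: it takes about 4 N and stays where it is left.
- fader_grip (a point): The point to hold on the blue dimmer grip: its centre, 30 mm above the panel. The grip block measures 26 mm along the track (x), 44 mm across (y), from 12 to 48 mm above the panel; x points up the slope along the track, z straight out of the panel.
- dimmer_low (a point): The point on the dimmer's white panel beneath the grip when it is fully down; x = up the slope along the track, z out of the panel.
- dimmer_box: Fixed grey box of the dimmer, 180 mm deep (x), 130 mm wide (y), with the same sloping panel: 50 mm high at the front, 134 mm at the back, slope 25 degrees. Origin: centre of its underside, on the table; x points to its back.
- bowl: Loose blue ceramic bowl, 140 mm across, 50 mm high; origin at the centre of its foot. Leave alone.
- photo_frame: Loose upright wooden photo frame, 130 mm wide (y), 35 mm deep, 150 mm high; origin at the centre of its underside. Leave alone.
- scent_bottle: Loose black scent bottle, 38 x 62 mm, 97 mm high; origin at the centre of its underside. Leave alone.
- amber_bottle: Loose round amber bottle, 52 mm across, 120 mm high; origin at the centre of its underside. Leave alone.

How it is judged:
On the way, in this order (a step that is already met when the one before it is completed fails the run):
1. the handle is let go and settled in its middle off position (value of joint handle between 1.42 and 1.72 rad and velocity of joint handle between -0.3 and 0.3 rad/s and contact force between the fingers and switch_box below 0.5 N), for 0.3 s.
2. with the handle still off, the dimmer is slid fully down (value of joint fader below 0.006 m and value of joint handle between 1.2 and 1.94 rad), for 0.2 s.
3. the handle is home at the green mains mark (value of joint handle above 3.02 rad), for 0.2 s.
At the end, for the whole second after the job is handed in: The handle rests within 0.12 rad of the green mains position, the dimmer is within 6 mm of its low stop, both are at rest and let go, and the bowl, frame and bottles stand within 20 mm of where they were (value of joint handle above 3.02 rad and value of joint fader below 0.006 m and velocity of joint handle between -0.05 and 0.05 rad/s and velocity of joint fader between -0.05 and 0.05 m/s and distance of each of bowl, photo_frame, scent_bottle, amber_bottle from where it was at the start of the episode below 0.02 m and linear speed of each of bowl, photo_frame, scent_bottle, amber_bottle below 0.02 m/s); the robot touches nothing.
It fails at once if the handle is turned on past off towards the mains before the dimmer is down (value of joint handle above 2.1 rad and value of joint fader above 0.01 m).
It fails at once if a bystander is pushed away or tipped over (distance of any of bowl, photo_frame, scent_bottle, amber_bottle from where it was at the start of the episode above 0.03 m or angle between any of bowl, photo_frame, scent_bottle, amber_bottle's own z axis and vertical above 0.5 rad).
It also fails if it takes over 72 s, if anything falls off the work surface, if the arm or the gripper's body presses on something with over 40 N, if the wrist force passes 120 N, or if a joint passes its speed limit or range.

## Robot

A 7-joint arm with a two-finger parallel gripper is mounted at the origin on the work surface. World frame = base frame: x ahead of the robot, y to its left, z up, the work surface at z = 0. Lengths are in m, angles in rad, forces in N, time in s.
With the tool pointing down it reaches from about 0.425 to 0.875 m from the base axis. Payload 8.4 kg.
Tool frame: the origin (TCP) lies at the very end of the fingers, on their centre line; the grasp point (between the pads) lies 19 mm behind it; z points along the fingers, y is the line along which they close (so a half turn about z gives the same grasp; the last joint's range is limited). The gripper opens to 85 mm and grips with 20 to 120 N. Pads are 22 mm wide; open, the fingers measure 114 mm over their backs; the gripper's body (76 mm by 85 mm) begins 54 mm behind the grasp point. The pads swing forward as they close: fully open they stand 13 mm farther back than shut.
Start: joints at [1.187, 0.333, 0.04, 1.465, -0.013, 1.343, -0.059], TCP at [0.183, -0.624, 0.231] pointing down, gripper open.
Joint ranges: [-2.58, 2.58], [-0.38, 2.09], [-1.3, 1.39], [0.25, 2.4], [-1.5, 4.64], [0.08, 2.09], [-2.65, 2.65]. Speed limits (rad/s): [2.22, 2.22, 2.79, 2.79, 3.14, 3.14, 3.14].

## Interface

Orientations are given as a unit quaternion [w, x, y, z].
In Python, from plant import ctrl gives the robot as it stands.
- The arm moves only by the shell command python3 -m jog 'ROWS' [FORCE]. ROWS is JSON, a list of rows, each an object with "slide": the shift along the tool's x, y, z in units of 25 mm (1.0 is 25 mm), a list of three; "angular": the turn, a rotation vector about the tool's x, y, z in units of 10 degrees (1.0 is 10 degrees), a list of three; "fingers": the opening, from -1 (shut) to 1 (fully open). In form: [{"slide": [tx, ty, tz], "angular": [rx, ry, rz], "fingers": fingers}, ...]. A call has exactly 8 rows; each row shifts and turns the commanded pose from where the row before left it, along the tool's axes as they then stand; what a row does not reach is not made up. A row lasts 1/8 s, in which the tool goes at most 62.5 mm and 10.7 degrees, less where a joint would pass 70% of its speed; a pose out of reach is approached as far as the arm can. A call is refused whole if a number of a shift passes 1 or a number of a turn 1, either way. A call with a gripper value outside its range is refused whole. The fingers move at their own pace and stop on an object; FORCE is the grip in N (left out, the last holds). Time passes only in rows, so rows that do not move let the fingers close, or fill a call up. It gives the time, the measured TCP pose, the force, the opening and the grip force at its end, in the units of the state.
- ctrl.state(): the state, without advancing time (a new reading comes with each control period).
- ctrl.grab_frame(name): name is "scene" or "top"; returns a dict with "color" (420x560x3 uint8, red, green, blue), "fovy" (degrees; the focal length in pixels is half the picture's height over the tangent of half this angle, whatever the lens; pixels are square), "cx", "cy" (the principal point, pixels), "rvec" (rotation vector, rad) and "tvec" (3), from world to camera coordinates, as OpenCV has them. Camera axes: x right, y down, z forward; pixel columns grow to the right and rows downward; lengths in m; the calibration is good to about 2 mm. A picture is of the moment at which its call begins. There is no depth.
- ctrl.hand_in(): hands the job in; it is judged then, once.
The state is a dict: "clock": time; "joints": joint angles; "dq": joint speeds; "joint_torque": joint torques, N m; "ee_pos": TCP position; "tool_rot": TCP orientation; "contact_force": force on the tool from outside, world axes, zero at the start; "moment": the same for the moment, N m; "gripper_width": opening from 0.0 (shut) to 1.0 (fully open); "finger_force": force on a finger pad.
Only numpy, scipy, OpenCV 4.12 (cv2) and the standard library are available. Lean on these libraries where they do the work, as an engineer would, in place of code of your own. Each camera call takes 0.05 s, during which the arm holds its last target. There are 200 camera calls.

## Working session

There is one attempt and no reset: what is moved stays moved. The work goes in short steps, Python scripts to look and compute and a shell command to move; the robot and the scene stay as the last step left them, time stands still between calls to the robot, and variables do not carry over. Pictures are saved under pics/ and viewed, at most 10 in all, crops included, and the job is handed in when it is done.

```bash
ls; mkdir -p pics
python3 - <<'E'
from plant import ctrl
import cv2,pickle
print(ctrl.state())
for n in("scene","top"):
    f=ctrl.grab_frame(n);pickle.dump(f,open(f"pics/{n}0.pkl","wb"));cv2.imwrite(f"pics/{n}0.png",f["color"][...,::-1])
    print(n,[f[k] for k in("fovy","cx","cy","rvec","tvec")], f.keys())
E
```

```text
pics
{'clock': 0.0, 'joints': array([ 1.18682572,  0.33390421,  0.03988739,  1.46630638, -0.01338197,
        1.343304  , -0.05851127]), 'dq': array([ 0.00029423,  0.00158186, -0.00046323,  0.00069758,  0.00149693,
       -0.00126643,  0.00107524]), 'joint_torque': array([-1.96498099e-04, -6.58547544e+01,  1.36533793e+00, -4.05564165e+01,
        1.66477798e-02,  1.25408778e-02, -6.25383836e-05]), 'ee_pos': array([ 0.1824331 , -0.62337985,  0.23040861]), 'tool_rot': array([-8.07497949e-04,  9.89882663e-01,  1.41885964e-01, -1.83414008e-04]), 'contact_force': array([-0.01030355, -0.32315433, -0.88267127]), 'moment': array([ 0.05127324, -0.02642502, -0.03657066]), 'finger_force': 0.0, 'gripper_width': 0.9949390418892348}
scene [53.76655090101704, 268.81527269741673, 208.29254681979035, array([ 0.72157585,  2.6688335 , -1.0460832 ]), array([ 0.54109961, -0.18951071,  1.66222458])] dict_keys(['color', 'fovy', 'cx', 'cy', 'rvec', 'tvec'])
top [48.63952121738484, 275.67367858450643, 213.4118831582129, array([ 2.01520161, -2.2002651 ,  0.23898392]), array([0.03901613, 0.63411027, 1.4160484 ])] dict_keys(['color', 'fovy', 'cx', 'cy', 'rvec', 'tvec'])
```

View pics/scene0.png

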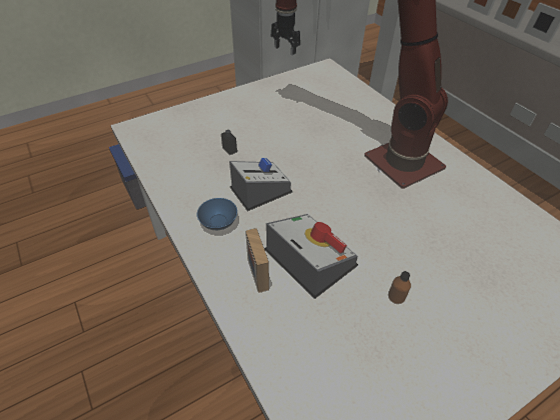

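View pics/top0.png

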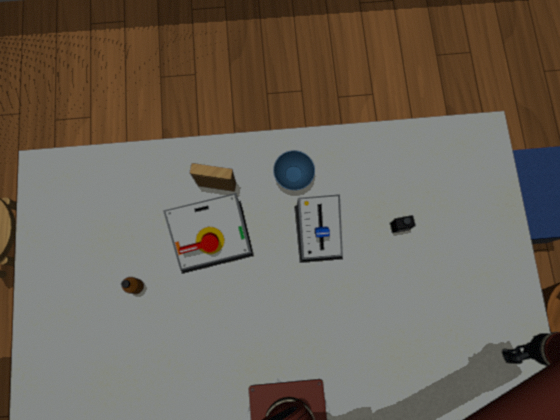

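Scene view: red lever at about (330,238), yellow disc (318,232), dimmer grip (265,164). Top view: hub (210,243), lever tip (180,250), green mark (242,233), orange mark (178,247), black mark (202,209), blue grip (322,232). I'll triangulate these blobs across the two views.

```bash
cat > h.py <<'E'
import numpy as np,cv2,pickle
from scipy.spatial.transform import Rotation as Rn
def load(n,s=0): return pickle.load(open(f"pics/{n}{s}.pkl","rb"))
def K(f):
    F=f["color"].shape[0]/2/np.tan(np.radians(f["fovy"]/2)); return np.array([[F,0,f["cx"]],[0,F,f["cy"]],[0,0,1]])
def P(f): return K(f)@np.c_[cv2.Rodrigues(f["rvec"])[0],f["tvec"]]
def tri(a,pa,b,pb):
    X=cv2.triangulatePoints(P(a),P(b),np.array(pa,float).reshape(2,1),np.array(pb,float).reshape(2,1))[:,0]; return X[:3]/X[3]
def proj(f,X): return cv2.projectPoints(np.atleast_2d(np.array(X,float)),f["rvec"],f["tvec"],K(f),None)[0][:,0]
def ray(f,p):
    R=cv2.Rodrigues(f["rvec"])[0]; d=R.T@np.linalg.solve(K(f),[*p,1]); return -R.T@f["tvec"],d
def onplane(f,p,p0,n):
    o,d=ray(f,p); return o+d*(np.dot(p0-o,n)/np.dot(d,n))
RNG=dict(red=[((0,150,90),(6,255,255)),((174,150,90),(180,255,255))],yellow=[((22,140,120),(34,255,255))],orange=[((8,170,150),(19,255,255))],
 green=[((45,110,60),(85,255,255))],blue=[((105,150,90),(125,255,255))])
def blobs(f,c,roi):
    h=cv2.cvtColor(f["color"],cv2.COLOR_RGB2HSV); m=sum(cv2.inRange(h,np.array(a),np.array(b)) for a,b in RNG[c])
    k=np.zeros_like(m); x0,y0,x1,y1=roi; k[y0:y1,x0:x1]=m[y0:y1,x0:x1]
    n,l,s,ce=cv2.connectedComponentsWithStats(k); i=[j for j in range(1,n) if s[j,4]>5]
    return [(ce[j].round(1).tolist(),s[j].tolist()) for j in sorted(i,key=lambda j:-s[j,4])[:3]],k
E
python3 - <<'E'
from h import *
S,T=load("scene"),load("top")
rs={"sw":((262,205,360,300),(160,190,255,275)),"dm":((228,152,295,210),(292,190,346,265))}
for c,b in (("red","sw"),("yellow","sw"),("orange","sw"),("green","sw"),("blue","dm"),("yellow","dm")):
    x,_=blobs(S,c,rs[b][0]);y,_=blobs(T,c,rs[b][1]);print(c,x[:2],y[:2])
    if x and y: print("  ",tri(S,x[0][0],T,y[0][0]).round(4))
a=cv2.resize(T["color"][185:275,155:350],None,fx=4,fy=4,interpolation=cv2.INTER_CUBIC)
cv2.imwrite("pics/topcrop.png",a[...,::-1])
b=cv2.resize(S["color"][150:300,220:370],None,fx=4,fy=4,interpolation=cv2.INTER_CUBIC);cv2.imwrite("pics/scrop.png",b[...,::-1])
E
```

```text
red [([326.4, 230.8], [315, 222, 31, 25, 146]), ([337.0, 248.7], [333, 245, 9, 7, 9])] [([205.0, 243.7], [179, 235, 39, 17, 306]), ([190.0, 250.4], [187, 250, 7, 2, 7])]
   [0.5473 0.2094 0.1154]
yellow [([313.3, 238.3], [306, 229, 22, 17, 88])] [([210.2, 233.7], [196, 227, 28, 20, 184])]
   [0.5827 0.1953 0.0857]
orange [] []
green [([296.2, 218.3], [292, 217, 9, 3, 12])] [([241.2, 232.4], [239, 227, 6, 12, 38])]
   [0.5802 0.0974 0.0818]
blue [([264.0, 160.2], [262, 158, 5, 6, 13])] [([322.0, 229.9], [316, 228, 13, 5, 48]), ([322.0, 235.2], [316, 234, 13, 3, 23])]
   [ 0.5572 -0.1507  0.1356]
yellow [] [([306.2, 202.8], [305, 201, 4, 4, 11])]
```

View pics/topcrop.png

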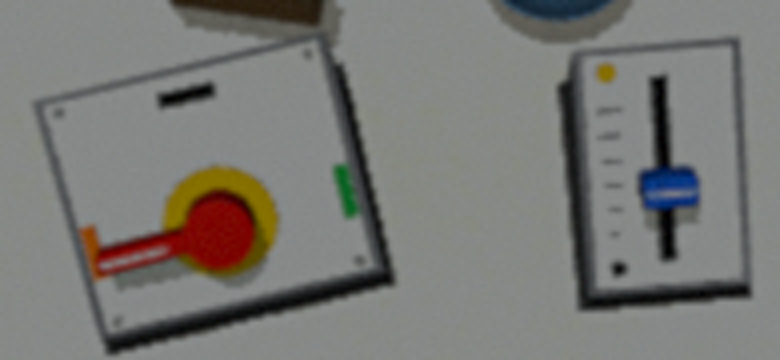

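View pics/scrop.png

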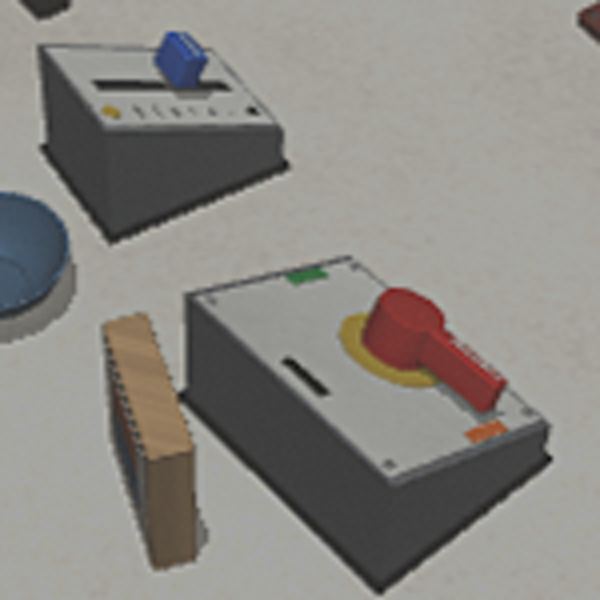

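Top crop: the switch panel corners are at crop (38,103), (322,37), (386,272), (108,338). The dimmer panel corners are at (574,54), (738,40), (748,286), (583,296). The scene crop shows the same corners. Next I'll cast the corners onto their known heights and check that the sizes match.

```bash
cat >> h.py <<'E'
def fr(c,yaw):  # panel frame for box origin c: helper
    return Rn.from_euler("z",yaw)*Rn.from_euler("y",-25,degrees=True)
E
python3 - <<'E'
from h import *
S,T=load("scene"),load("top")
tc=lambda p:((p[0]+.5)/4-.5+155,(p[1]+.5)/4-.5+185)
sc=lambda p:((p[0]+.5)/4-.5+220,(p[1]+.5)/4-.5+150)
D={"sw":(dict(BL=(38,103),BR=(322,37),FR=(386,272),FL=(108,338)),dict(BR=(188,293),BL=(392,482),FL=(548,425),FR=(350,258)),.23),
"dm":(dict(BL=(574,54),BR=(738,40),FR=(748,286),FL=(583,296)),dict(BR=(40,45),BL=(106,128),FL=(282,127),FR=(213,50)),.13)}
for n,(t,s,w) in D.items():
    A=[];B=[]
    for k in t:
        z=.134 if k[0]=="B" else .05; p0=np.array([0,0,z]);e=[0,0,1.]
        a=onplane(T,tc(t[k]),p0,e);b=onplane(S,sc(s[k]),p0,e);x=tri(S,sc(s[k]),T,tc(t[k]))
        print(n,k,a[:2].round(4),b[:2].round(4),"tri",x.round(4))
        m=np.array([.09 if k[0]=="B" else -.09, w/2 if k[1]=="L" else -w/2])
        A+= [m,m];B+=[a[:2],b[:2]]
    A=np.array(A);B=np.array(B);c=B.mean(0);H=A-A.mean(0);G=B-c
    yaw=np.arctan2((H[:,0]*G[:,1]-H[:,1]*G[:,0]).sum(),(H*G).sum());c=c-Rn.from_euler("z",yaw).as_matrix()[:2,:2]@A.mean(0)
    R2=Rn.from_euler("z",yaw).as_matrix()[:2,:2]
    print(n,"pose",c.round(4),yaw,"res mm",((B-c-A@R2.T)*1000).round(1).tolist())
    R=fr(c,yaw).as_matrix();p0=np.array([*c,.092]);N=R[:,2]
    def loc(p,h,f=T): return (R.T@(onplane(f,p,p0+N*h,N)-p0)).round(4)
    if n=="sw":
        print("green",loc((241.2,232.4),0),"black",loc(tc((187,95)),0),"hubtop",loc(tc((221,230)),.044),loc(sc((412,308)),.044,S),"tip",loc(tc((98,262)),.044))
        for q in [(164,218),(278,218),(220,167)]: print("disc edge",loc(tc(q),0))
        print("green S",loc((296.2,218.3),0,S),"black S",loc(sc((305,376)),0,S),"orange S",loc(sc((487,432)),0,S))
    else:
        print("track top",loc(tc((658,78)),0),"bot",loc(tc((669,260)),0),"gripface",loc(tc((669,188)),.048),loc(sc((187,45)),.048,S),"blackdot",loc(tc((619,268)),0))
E
```

```text
sw BL [0.6603 0.3236] [0.6585 0.327 ] tri [0.6594 0.325  0.1328]
sw BR [0.6933 0.1036] [0.6943 0.1058] tri [0.6936 0.1039 0.1319]
sw FR [0.519  0.0719] [0.5209 0.0783] tri [0.5188 0.073  0.0443]
sw FL [0.486  0.2945] [0.4854 0.3008] tri [0.485  0.2968 0.0458]
sw pose [0.5897 0.2007] 0.15731164335635983 res mm [[-0.3, -4.7], [-2.1, -1.3], [-3.3, 2.4], [-2.3, 4.5], [0.2, -1.1], [2.1, 5.3], [3.2, -5.7], [2.6, 0.6]]
green [-0.0272 -0.1013  0.    ] black [ 0.0772 -0.0006  0.    ] hubtop [-0.0223 -0.0034  0.044 ] [-0.0258  0.0021  0.044 ] tip [-0.0236  0.0923  0.044 ]
disc edge [-0.0132  0.0414 -0.    ]
disc edge [-0.0351 -0.0442  0.    ]
disc edge [ 0.0158 -0.0108  0.    ]
green S [-0.031  -0.1013  0.    ] black S [0.0734 0.0004 0.    ] orange S [-0.031   0.1023 -0.    ]
dm BL [ 0.6628 -0.0886] [ 0.6625 -0.0874] tri [ 0.6625 -0.0884  0.1334]
dm BR [ 0.6627 -0.2155] [ 0.6628 -0.2107] tri [ 0.6625 -0.2152  0.131 ]
dm FR [ 0.4827 -0.2134] [ 0.4851 -0.2108] tri [ 0.4831 -0.214   0.0468]
dm FL [ 0.4862 -0.0822] [ 0.485 -0.087] tri [ 0.4865 -0.0826  0.054 ]
dm pose [ 0.5737 -0.1495] -0.010129970400492867 res mm [[-1.6, -3.2], [-1.9, -2.0], [-0.3, -0.1], [-0.2, 4.7], [-0.4, 0.1], [2.0, 2.7], [1.8, 1.3], [0.6, -3.5]]
track top [ 0.0739 -0.002   0.    ] bot [-0.0732 -0.0032  0.    ] gripface [-0.0014 -0.0006  0.048 ] [-0.0026  0.0048  0.048 ] blackdot [-0.0766  0.0366  0.    ]
```

```bash
cat > go.py <<'E'
# usage: go.py box x y h [x y h ...]: panel-local targets (mm) relative to spindle / fader-track middle -> tool-axis units
import sys; from h import *; from plant import ctrl
B=dict(sw=(.5897,.2007,.1573,-.026,0.),dm=(.5737,-.1495,-.0101,0.,0.001))
cx,cy,yaw,ox,oy=B[sys.argv[1]]; Rp=fr(0,yaw); p0=np.array([cx,cy,.092])+Rp.apply([ox,oy,0])
s=ctrl.state(); w,x,y,z=s["tool_rot"]; Rt=Rn.from_quat([x,y,z,w]); p=s["ee_pos"]
goal=Rp*Rn.from_euler("x",180,degrees=True)
print("t",round(s["clock"],2),"pos",p.round(3),"local mm",(Rp.inv().apply(p-p0)*1000).round(1),"F local",Rp.inv().apply(s["contact_force"]).round(1),"w",round(s["gripper_width"],2))
print("turn units (10deg)",np.degrees((Rt.inv()*goal).as_rotvec()/10).round(2),"j",s["joints"].round(2))
q=p
for t in np.array(sys.argv[2:],float).reshape(-1,3):
    g=p0+Rp.apply(t/1000); print(t,g.round(3),"units now-tool",(Rt.inv().apply(g-q)/.025).round(2),"aligned-tool",(goal.inv().apply(g-q)/.025).round(2)); q=g
E
python3 go.py sw 0 120 160 -40 68 90 -40 68 19
```

```text
t 0.1 pos [ 0.182 -0.623  0.231] local mm [-397.  -750.2  350.1] F local [-0.4  0.3 -0.3] w 1.0
turn units (10deg) [-0.17  2.5   0.72] j [ 1.19  0.33  0.04  1.47 -0.01  1.34 -0.06]
[  0. 120. 160.] [0.481 0.305 0.226] units now-tool [ 21.89 -32.29   0.22] aligned-tool [ 15.88 -34.81   7.6 ]
[-40.  68.  90.] [0.482 0.253 0.146] units now-tool [-0.53  2.03  3.21] aligned-tool [-1.6   2.08  2.8 ]
[-40.  68.  19.] [0.512 0.257 0.081] units now-tool [1.19 0.16 2.57] aligned-tool [ 0.   -0.    2.84]
```

```bash
r='{"slide":[1,0,0],"angular":[0,0,0],"fingers":-1}'
python3 -m jog '[{"slide":[1,0,0],"angular":[0,0,0],"fingers":-1},{"slide":[1,0,0],"angular":[0,0,0],"fingers":-1},{"slide":[1,0,0],"angular":[0,0,0],"fingers":-1},{"slide":[1,0,0],"angular":[0,0,0],"fingers":-1},{"slide":[1,0,0],"angular":[0,0,0],"fingers":-1},{"slide":[1,0,0],"angular":[0,0,0],"fingers":-1},{"slide":[1,0,0],"angular":[0,0,0],"fingers":-1},{"slide":[1,0,0],"angular":[0,0,0],"fingers":-1}]' 60
python3 -m jog '[{"slide":[0.6,-1,0],"angular":[0,0,0],"fingers":-1},{"slide":[0.6,-1,0],"angular":[0,0,0],"fingers":-1},{"slide":[0.6,-1,0],"angular":[0,0,0],"fingers":-1},{"slide":[0.6,-1,0],"angular":[0,0,0],"fingers":-1},{"slide":[0.6,-1,0],"angular":[0,0,0],"fingers":-1},{"slide":[0.6,-1,0],"angular":[0,0,0],"fingers":-1},{"slide":[0.6,-1,0],"angular":[0,0,0],"fingers":-1},{"slide":[0.6,-1,0],"angular":[0,0,0],"fingers":-1}]'
python3 -m jog '[{"slide":[0.6,-1,0],"angular":[0,0,0],"fingers":-1},{"slide":[0.6,-1,0],"angular":[0,0,0],"fingers":-1},{"slide":[0.6,-1,0],"angular":[0,0,0],"fingers":-1},{"slide":[0.6,-1,0],"angular":[0,0,0],"fingers":-1},{"slide":[0.6,-1,0],"angular":[0,0,0],"fingers":-1},{"slide":[0.6,-1,0],"angular":[0,0,0],"fingers":-1},{"slide":[0.6,-1,0],"angular":[0,0,0],"fingers":-1},{"slide":[0.6,-1,0],"angular":[0,0,0],"fingers":-1}]'
python3 go.py sw -40 68 90
```

```text
clock: 1.1
ee_pos: [0.3753, -0.5672, 0.2309]
tool_rot: [-0.0, 0.99, 0.142, -0.0]
contact_force: [0.1, -0.5, -0.1]
gripper_width: 0.002
finger_force: 0.0
clock: 2.1
ee_pos: [0.4339, -0.3408, 0.2312]
tool_rot: [-0.0, 0.99, 0.142, -0.0]
contact_force: [1.4, -0.1, -0.0]
gripper_width: -0.001
finger_force: 0.0
clock: 3.1
ee_pos: [0.4928, -0.1151, 0.2313]
tool_rot: [-0.0, 0.99, 0.142, -0.0]
contact_force: [-0.2, -0.4, -0.5]
gripper_width: 0.003
finger_force: 0.0
t 3.1 pos [ 0.493 -0.115  0.231] local mm [ -46.7 -296.7  187.6] F local [-0.4 -0.4 -0.3] w 0.0
turn units (10deg) [-0.16  2.5   0.72] j [ 0.5   0.06 -0.37  1.79  0.02  1.29 -1.16]
[-40.  68.  90.] [0.482 0.253 0.146] units now-tool [  3.73 -14.23   3.43] aligned-tool [  0.27 -14.59   3.9 ]
```

```bash
python3 -m jog '[{"slide":[0,0,0],"angular":[-0.04,0.625,0.18],"fingers":-1},{"slide":[0,0,0],"angular":[-0.04,0.625,0.18],"fingers":-1},{"slide":[0,0,0],"angular":[-0.04,0.625,0.18],"fingers":-1},{"slide":[0,0,0],"angular":[-0.04,0.625,0.18],"fingers":-1},{"slide":[0,-1,0],"angular":[0,0,0],"fingers":-1},{"slide":[0,-1,0],"angular":[0,0,0],"fingers":-1},{"slide":[0,-1,0],"angular":[0,0,0],"fingers":-1},{"slide":[0,-1,0],"angular":[0,0,0],"fingers":-1}]'
python3 -m jog '[{"slide":[0,-1,0],"angular":[0,0,0],"fingers":-1},{"slide":[0,-1,0],"angular":[0,0,0],"fingers":-1},{"slide":[0,-1,0],"angular":[0,0,0],"fingers":-1},{"slide":[0,-1,0],"angular":[0,0,0],"fingers":-1},{"slide":[0,-1,0],"angular":[0,0,0],"fingers":-1},{"slide":[0,-1,0],"angular":[0,0,0],"fingers":-1},{"slide":[0,-1,0],"angular":[0,0,0],"fingers":-1},{"slide":[0,-1,0],"angular":[0,0,0],"fingers":-1}]'
python3 go.py sw -42 66 80 -42 66 20
```

```text
clock: 4.1
ee_pos: [0.4767, -0.0164, 0.2314]
tool_rot: [-0.017, 0.973, 0.077, 0.216]
contact_force: [0.5, -0.5, -0.8]
gripper_width: -0.001
finger_force: 0.0
clock: 5.1
ee_pos: [0.4452, 0.1813, 0.2314]
tool_rot: [-0.017, 0.973, 0.077, 0.216]
contact_force: [-0.0, 0.1, 0.6]
gripper_width: 0.005
finger_force: 0.0
t 5.1 pos [0.445 0.181 0.231] local mm [-47.2   3.4 187.9] F local [0.2 0.1 0.5] w 0.0
turn units (10deg) [-0. -0.  0.] j [ 0.28 -0.37 -0.71  2.16 -0.16  0.84 -1.78]
[-42.  66.  80.] [0.485 0.251 0.136] units now-tool [ 0.2  -2.5   4.32] aligned-tool [ 0.21 -2.5   4.32]
[-42.  66.  20.] [0.51  0.255 0.081] units now-tool [-0.   0.   2.4] aligned-tool [0.  0.  2.4]
```

```bash
python3 -m jog '[{"slide":[0,-0.5,0.7],"angular":[0,0,0],"fingers":-1},{"slide":[0,-0.5,0.7],"angular":[0,0,0],"fingers":-1},{"slide":[0,-0.5,0.7],"angular":[0,0,0],"fingers":-1},{"slide":[0.1,-0.5,0.7],"angular":[0,0,0],"fingers":-1},{"slide":[0.1,-0.5,0.7],"angular":[0,0,0],"fingers":-1},{"slide":[0,0,0.8],"angular":[0,0,0],"fingers":-1},{"slide":[0,0,0],"angular":[0,0,0],"fingers":-1},{"slide":[0,0,0],"angular":[0,0,0],"fingers":-1}]'
python3 go.py sw -42 66 20
python3 - <<'E'
from plant import ctrl
import cv2
f=[ctrl.grab_frame(n)["color"] for n in("scene","top")]
a=cv2.resize(f[0][150:300,220:370],(400,400));b=cv2.resize(f[1][180:280,150:250],(400,400))
cv2.imwrite("pics/pre.png",cv2.hconcat([a,b])[...,::-1])
E
```

```text
clock: 6.1
ee_pos: [0.485, 0.2497, 0.1364]
tool_rot: [-0.017, 0.973, 0.077, 0.216]
contact_force: [-0.2, -1.3, 0.1]
gripper_width: -0.003
finger_force: 0.0
t 6.1 pos [0.485 0.25  0.136] local mm [-41.9  64.8  80.7] F local [-0.3 -1.2  0.2] w -0.0
turn units (10deg) [-0. -0. -0.] j [ 0.46 -0.02 -1.13  2.14  0.32  0.65 -2.31]
[-42.  66.  20.] [0.51  0.255 0.081] units now-tool [-0.   -0.05  2.43] aligned-tool [-0.   -0.05  2.43]
```

View pics/pre.png

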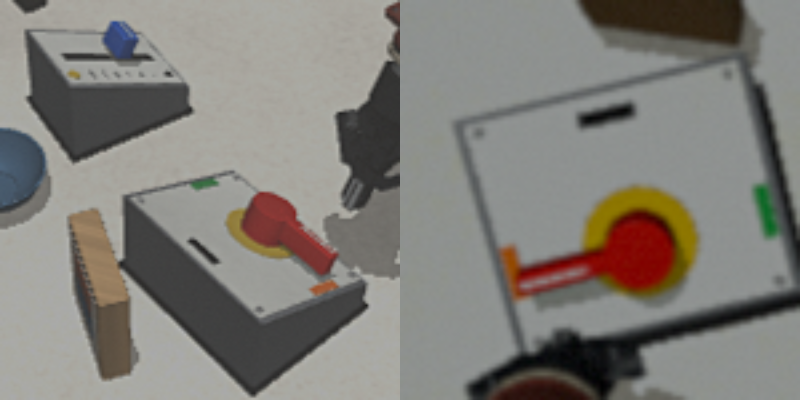

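The lever is still left at the orange mark, and the shut fingers stand in front of it, down the slope. Next I lower them beside it.

```bash
python3 -m jog '[{"slide":[0,0,0.5],"angular":[0,0,0],"fingers":-1},{"slide":[0,0,0.5],"angular":[0,0,0],"fingers":-1},{"slide":[0,0,0.5],"angular":[0,0,0],"fingers":-1},{"slide":[0,0,0.5],"angular":[0,0,0],"fingers":-1},{"slide":[0,0,0.4],"angular":[0,0,0],"fingers":-1},{"slide":[0,0,0],"angular":[0,0,0],"fingers":-1},{"slide":[0,0,0],"angular":[0,0,0],"fingers":-1},{"slide":[0,0,0],"angular":[0,0,0],"fingers":-1}]'
python3 go.py sw -22 66 20  28 50 20
```

```text
clock: 7.2
ee_pos: [0.5105, 0.2536, 0.0824]
tool_rot: [-0.017, 0.973, 0.077, 0.217]
contact_force: [-0.3, -0.6, -0.0]
gripper_width: 0.001
finger_force: 0.0
t 7.2 pos [0.51  0.254 0.082] local mm [-41.4  64.6  20.9] F local [-0.4 -0.6  0.1] w 0.0
turn units (10deg) [ 0.   -0.01 -0.  ] j [ 0.32  0.19 -1.04  2.15  0.7   0.62 -2.62]
[-22.  66.  20.] [0.528 0.258 0.09 ] units now-tool [ 0.78 -0.05  0.04] aligned-tool [ 0.78 -0.05  0.03]
[28. 50. 20.] [0.575 0.249 0.111] units now-tool [2.   0.64 0.  ] aligned-tool [ 2.    0.64 -0.  ]
```

```bash
python3 -m jog '[{"slide":[0,0,0],"angular":[0,0,0.5],"fingers":-1},{"slide":[0,0,0],"angular":[0,0,0.5],"fingers":-1},{"slide":[0,0,0],"angular":[0,0,0.5],"fingers":-1},{"slide":[0,0,0],"angular":[0,0,0.5],"fingers":-1},{"slide":[0,0,0],"angular":[0,0,0.5],"fingers":-1},{"slide":[0,0,0],"angular":[0,0,0.5],"fingers":-1},{"slide":[0,0,0],"angular":[0,0,0],"fingers":-1},{"slide":[0,0,0],"angular":[0,0,0],"fingers":-1}]'
python3 go.py sw -26 66 20  -14 64 20  10 62 20
```

```text
clock: 8.2
ee_pos: [0.5085, 0.2474, 0.0706]
tool_rot: [-0.032, 0.977, -0.041, 0.207]
contact_force: [0.6, 0.5, -0.7]
gripper_width: -0.0
finger_force: 0.0
t 8.2 pos [0.509 0.247 0.071] local mm [-49.1  58.8  11.4] F local [ 0.3  0.4 -0.9] w -0.0
turn units (10deg) [ 0.12  0.08 -1.36] j [-0.8   0.09  0.14  2.2   0.42  0.53 -2.65]
[-26.  66.  20.] [0.524 0.257 0.088] units now-tool [ 0.83 -0.49 -0.36] aligned-tool [ 0.92 -0.29 -0.34]
[-14.  64.  20.] [0.536 0.257 0.093] units now-tool [ 0.49 -0.04 -0.01] aligned-tool [ 0.48  0.08 -0.  ]
[10. 62. 20.] [0.557 0.258 0.103] units now-tool [ 0.95 -0.15 -0.01] aligned-tool [0.96 0.08 0.  ]
```

```bash
python3 -m jog '[{"slide":[0,0,-0.3],"angular":[0,0,-0.6],"fingers":-1},{"slide":[0,0,0],"angular":[0,0,-0.8],"fingers":-1},{"slide":[0,0,0],"angular":[0,0,-0.8],"fingers":-1},{"slide":[0,0,0],"angular":[0,0,-0.8],"fingers":-1},{"slide":[0,0,0],"angular":[0,0,-0.8],"fingers":-1},{"slide":[0,0,0],"angular":[0,0,-0.8],"fingers":-1},{"slide":[0,0,0],"angular":[0,0,0],"fingers":-1},{"slide":[0,0,0],"angular":[0,0,0],"fingers":-1}]'
python3 go.py sw -26 66 20  -14 64 20  10 62 20
```

```text
clock: 9.2
ee_pos: [0.5061, 0.2456, 0.0773]
tool_rot: [0.052, 0.917, 0.341, 0.202]
contact_force: [-0.0, -0.2, 1.2]
gripper_width: 0.002
finger_force: 0.0
t 9.2 pos [0.506 0.246 0.077] local mm [-48.7  57.5  18.6] F local [ 0.5 -0.2  1.1] w 0.0
turn units (10deg) [0.09 0.12 3.2 ] j [-0.76  0.08  0.08  2.19  0.42  0.55 -1.86]
[-26.  66.  20.] [0.524 0.257 0.088] units now-tool [ 0.95  0.19 -0.08] aligned-tool [ 0.91 -0.34 -0.06]
[-14.  64.  20.] [0.536 0.257 0.093] units now-tool [ 0.36  0.32 -0.01] aligned-tool [ 0.48  0.08 -0.  ]
[10. 62. 20.] [0.557 0.258 0.103] units now-tool [ 0.77  0.58 -0.01] aligned-tool [0.96 0.08 0.  ]
```

```bash
python3 -m jog '[{"slide":[0.4,0.1,0],"angular":[0,0,0],"fingers":-1},{"slide":[0.4,0.1,-0.05],"angular":[0,0,0],"fingers":-1},{"slide":[0.15,0,0],"angular":[0,0,0],"fingers":-1},{"slide":[0.2,0.1,0],"angular":[0,0,0],"fingers":-1},{"slide":[0.2,0.1,0],"angular":[0,0,0],"fingers":-1},{"slide":[0.2,0.1,0],"angular":[0,0,0],"fingers":-1},{"slide":[0,0,0],"angular":[0,0,0],"fingers":-1},{"slide":[0,0,0],"angular":[0,0,0],"fingers":-1}]'
python3 go.py sw 6 70 20 22 67 20 30 64 20
```

```text
clock: 10.2
ee_pos: [0.5371, 0.2614, 0.0926]
tool_rot: [0.052, 0.916, 0.343, 0.2]
contact_force: [-11.8, -2.3, 2.1]
gripper_width: 0.002
finger_force: 4.5
t 10.2 pos [0.537 0.261 0.093] local mm [-12.3  68.2  18.5] F local [-10.   -0.4   7. ] w 0.0
turn units (10deg) [0.09 0.15 3.23] j [-0.74  0.12  0.09  2.1   0.37  0.59 -1.79]
[ 6. 70. 20.] [0.552 0.266 0.102] units now-tool [ 0.65  0.33 -0.08] aligned-tool [ 0.73 -0.07 -0.06]
[22. 67. 20.] [0.567 0.265 0.108] units now-tool [ 0.48  0.44 -0.01] aligned-tool [ 0.64  0.12 -0.  ]
[30. 64. 20.] [0.575 0.263 0.112] units now-tool [ 0.21  0.27 -0.  ] aligned-tool [0.32 0.12 0.  ]
```

```bash
python3 -m jog '[{"slide":[0.1,0.05,0],"angular":[0,0,0],"fingers":-1},{"slide":[0.1,0.05,0],"angular":[0,0,0],"fingers":-1},{"slide":[0.1,0.05,0],"angular":[0,0,0],"fingers":-1},{"slide":[0.1,0.06,0],"angular":[0,0,0],"fingers":-1},{"slide":[0.1,0.06,0],"angular":[0,0,0],"fingers":-1},{"slide":[0.1,0.06,0],"angular":[0,0,0],"fingers":-1},{"slide":[0.1,0.06,0],"angular":[0,0,0],"fingers":-1},{"slide":[0,0,0],"angular":[0,0,0],"fingers":-1}]'
python3 go.py sw 6 70 20 22 67 20 30 64 20
```

```text
clock: 11.2
ee_pos: [0.5528, 0.2636, 0.0984]
tool_rot: [0.053, 0.917, 0.343, 0.197]
contact_force: [-15.5, -4.4, -3.1]
gripper_width: -0.0
finger_force: 6.7
t 11.2 pos [0.553 0.264 0.098] local mm [ 4.6 67.9 17. ] F local [-15.8  -1.9   4. ] w -0.0
turn units (10deg) [0.1  0.18 3.23] j [-0.73  0.15  0.09  2.06  0.35  0.61 -1.75]
[ 6. 70. 20.] [0.552 0.266 0.102] units now-tool [ 0.09 -0.04 -0.12] aligned-tool [ 0.06 -0.08 -0.12]
[22. 67. 20.] [0.567 0.265 0.108] units now-tool [ 0.48  0.44 -0.01] aligned-tool [ 0.64  0.12 -0.  ]
[30. 64. 20.] [0.575 0.263 0.112] units now-tool [ 0.21  0.27 -0.01] aligned-tool [0.32 0.12 0.  ]
```

Good; the lever is turning. I continue to just short of halfway, with a slow step at the end.

```bash
python3 -m jog '[{"slide":[0.1,0.08,0],"angular":[0,0,0],"fingers":-1},{"slide":[0.1,0.08,-0.05],"angular":[0,0,0],"fingers":-1},{"slide":[0.1,0.08,-0.05],"angular":[0,0,0],"fingers":-1},{"slide":[0.1,0.08,0],"angular":[0,0,0],"fingers":-1},{"slide":[0.1,0.08,0],"angular":[0,0,0],"fingers":-1},{"slide":[0.08,0.08,0],"angular":[0,0,0],"fingers":-1},{"slide":[0,0,0],"angular":[0,0,0],"fingers":-1},{"slide":[0,0,0],"angular":[0,0,0],"fingers":-1}]'
python3 go.py sw 22 67 20 30 64 20 36 61 20
```

```text
clock: 12.2
ee_pos: [0.5729, 0.2661, 0.1119]
tool_rot: [0.052, 0.916, 0.343, 0.202]
contact_force: [-2.8, 0.7, -2.2]
gripper_width: 0.002
finger_force: 1.4
t 12.2 pos [0.573 0.266 0.112] local mm [28.7 67.2 20.7] F local [-3.3  1.1 -0.9] w 0.0
turn units (10deg) [0.09 0.13 3.23] j [-0.71  0.16  0.1   2.02  0.32  0.62 -1.7 ]
[22. 67. 20.] [0.567 0.265 0.108] units now-tool [-0.23 -0.14  0.03] aligned-tool [-0.27  0.01  0.03]
[30. 64. 20.] [0.575 0.263 0.112] units now-tool [ 0.21  0.27 -0.  ] aligned-tool [0.32 0.12 0.  ]
[36. 61. 20.] [0.581 0.261 0.114] units now-tool [ 0.14  0.23 -0.  ] aligned-tool [ 0.24  0.12 -0.  ]
```

```bash
python3 -m jog '[{"slide":[0.04,0.06,0],"angular":[0,0,0],"fingers":-1},{"slide":[0.04,0.06,0],"angular":[0,0,0],"fingers":-1},{"slide":[0.04,0.06,0],"angular":[0,0,0],"fingers":-1},{"slide":[0.04,0.06,0],"angular":[0,0,0],"fingers":-1},{"slide":[0,0,0],"angular":[0,0,0],"fingers":-1},{"slide":[0,0,0],"angular":[0,0,0],"fingers":-1},{"slide":[0,0,0],"angular":[0,0,0],"fingers":-1},{"slide":[0,0,0],"angular":[0,0,0],"fingers":-1}]'
python3 go.py sw 36 61 20
python3 - <<'E'
from plant import ctrl
import cv2
f=[ctrl.grab_frame(n)["color"] for n in("scene","top")]
a=cv2.resize(f[0][190:310,250:370],(400,400));b=cv2.resize(f[1][180:280,150:250],(400,400))
cv2.imwrite("pics/snap.png",cv2.hconcat([a,b])[...,::-1])
E
```

```text
clock: 13.2
ee_pos: [0.5797, 0.2641, 0.1151]
tool_rot: [0.052, 0.916, 0.343, 0.202]
contact_force: [-1.1, -0.3, -0.2]
gripper_width: -0.0
finger_force: 0.0
t 13.2 pos [0.58  0.264 0.115] local mm [35.8 64.2 20.9] F local [-1.1 -0.1  0.3] w -0.0
turn units (10deg) [0.09 0.12 3.23] j [-0.7   0.16  0.1   2.    0.31  0.63 -1.68]
[36. 61. 20.] [0.581 0.261 0.114] units now-tool [-0.06  0.11  0.04] aligned-tool [0.01 0.13 0.04]
```

View pics/snap.png

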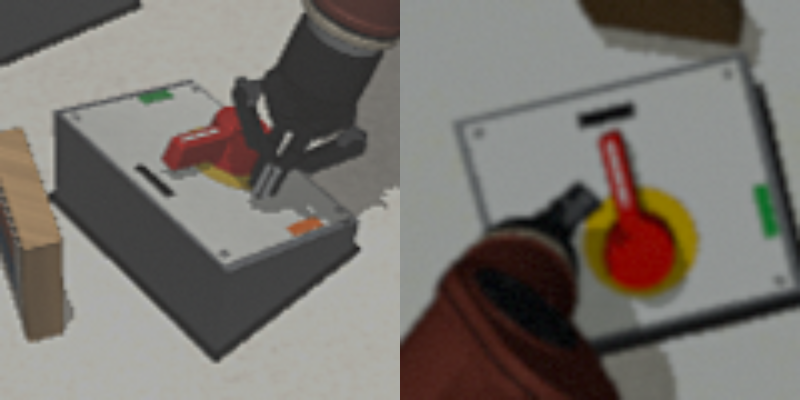

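The lever in both views points up at the black mark, and the fingers stand clear to its left at top crop (580,200). Next I lift off and go to the dimmer.

```bash
python3 -m jog '[{"slide":[0,0,-0.3],"angular":[0,0,0],"fingers":-1},{"slide":[0,0,-0.6],"angular":[0,0,0],"fingers":-1},{"slide":[0,0,-0.7],"angular":[0,0,0],"fingers":-1},{"slide":[0,0,-0.7],"angular":[0,0,0],"fingers":-1},{"slide":[0,0,-0.7],"angular":[0,0,0],"fingers":-1},{"slide":[0,0,-0.7],"angular":[0,0,0],"fingers":-1},{"slide":[0,0,-0.5],"angular":[0,0,0],"fingers":-1},{"slide":[0,0,0],"angular":[0,0,0],"fingers":-1}]'
python3 go.py dm 40 0 100 40 0 20
```

```text
clock: 14.3
ee_pos: [0.5372, 0.2599, 0.2122]
tool_rot: [0.051, 0.916, 0.343, 0.203]
contact_force: [-0.4, -0.4, -0.1]
gripper_width: -0.004
finger_force: 0.0
t 14.3 pos [0.537 0.26  0.212] local mm [ 13.9 408.  126.1] F local [-0.4 -0.4  0.1] w -0.0
turn units (10deg) [-0.3  -0.01  4.1 ] j [-0.73 -0.02  0.07  1.98  0.29  0.84 -1.67]
[ 40.   0. 100.] [ 0.568 -0.148  0.2  ] units now-tool [-9.93 13.03  0.22] aligned-tool [ 1.04 16.32  1.04]
[40.  0. 20.] [ 0.602 -0.149  0.127] units now-tool [-0.06  0.15  3.2 ] aligned-tool [ 0.  -0.   3.2]
```

```bash
python3 -m jog '[{"slide":[-0.76,1,0],"angular":[0,0,0],"fingers":-1},{"slide":[-0.76,1,0],"angular":[0,0,0],"fingers":-1},{"slide":[-0.76,1,0],"angular":[0,0,0],"fingers":-1},{"slide":[-0.76,1,0],"angular":[0,0,0],"fingers":-1},{"slide":[-0.76,1,0],"angular":[0,0,0],"fingers":-1},{"slide":[-0.76,1,0],"angular":[0,0,0],"fingers":-1},{"slide":[-0.76,1,0],"angular":[0,0,0],"fingers":-1},{"slide":[-0.76,1,0],"angular":[0,0,0],"fingers":-1}]'
python3 -m jog '[{"slide":[-0.76,1,0],"angular":[0,0,0],"fingers":-1},{"slide":[-0.76,1,0],"angular":[0,0,0],"fingers":-1},{"slide":[-0.76,1,0],"angular":[0,0,0],"fingers":-1},{"slide":[-0.76,1,0],"angular":[0,0,0],"fingers":-1},{"slide":[-0.76,1,0],"angular":[0,0,0],"fingers":-1},{"slide":[0,0,0],"angular":[0,0,0],"fingers":-1},{"slide":[0,0,0],"angular":[0,0,0],"fingers":-1},{"slide":[0,0,0],"angular":[0,0,0],"fingers":-1}]'
python3 go.py dm 40 0 100 40 0 20
```

```text
clock: 15.3
ee_pos: [0.5544, 0.0077, 0.206]
tool_rot: [0.052, 0.916, 0.343, 0.202]
contact_force: [-0.0, -0.5, -0.3]
gripper_width: -0.003
finger_force: 0.0
clock: 16.3
ee_pos: [0.5656, -0.1465, 0.2038]
tool_rot: [0.052, 0.916, 0.344, 0.202]
contact_force: [0.2, -0.3, 0.7]
gripper_width: 0.002
finger_force: 0.0
t 16.3 pos [ 0.566 -0.147  0.204] local mm [ 39.9   1.9 104.8] F local [ 0.5 -0.3  0.5] w 0.0
turn units (10deg) [-0.3   0.    4.11] j [-0.46 -0.09  0.71  2.04 -0.13  0.78 -0.52]
[ 40.   0. 100.] [ 0.568 -0.148  0.2  ] units now-tool [-0.05  0.07  0.19] aligned-tool [0.   0.08 0.19]
[40.  0. 20.] [ 0.602 -0.149  0.127] units now-tool [-0.06  0.16  3.2 ] aligned-tool [ 0.  -0.   3.2]
```

```bash
python3 -m jog '[{"slide":[0,0,0],"angular":[-0.06,0,0.82],"fingers":-1},{"slide":[0,0,0],"angular":[-0.06,0,0.82],"fingers":-1},{"slide":[0,0,0],"angular":[-0.06,0,0.82],"fingers":-1},{"slide":[0,0,0],"angular":[-0.06,0,0.82],"fingers":-1},{"slide":[0,0,0],"angular":[-0.06,0,0.82],"fingers":-1},{"slide":[0,0,0.6],"angular":[0,0,0],"fingers":-1},{"slide":[0,0.1,0.6],"angular":[0,0,0],"fingers":-1},{"slide":[0,0,0],"angular":[0,0,0],"fingers":-1}]'
python3 go.py dm 40 0 20
python3 -m jog '[{"slide":[0,0,0.5],"angular":[0,0,0],"fingers":-1},{"slide":[0,0,0.5],"angular":[0,0,0],"fingers":-1},{"slide":[0,0,0.5],"angular":[0,0,0],"fingers":-1},{"slide":[0,0,0.4],"angular":[0,0,0],"fingers":-1},{"slide":[0,0,0.25],"angular":[0,0,0],"fingers":-1},{"slide":[0,0,0],"angular":[0,0,0],"fingers":-1},{"slide":[0,0,0],"angular":[0,0,0],"fingers":-1},{"slide":[0,0,0],"angular":[0,0,0],"fingers":-1}]'
python3 go.py dm 22 0 20 -15 0 20 -26 0 20
```

```text
clock: 17.3
ee_pos: [0.5778, -0.1499, 0.175]
tool_rot: [0.002, 0.977, -0.003, 0.215]
contact_force: [0.2, 0.1, -0.7]
gripper_width: -0.004
finger_force: 0.0
t 17.3 pos [ 0.578 -0.15   0.175] local mm [38.7 -1.4 73.5] F local [-0.1  0.1 -0.7] w -0.0
turn units (10deg) [0.   0.02 0.02] j [-0.4  -0.03  0.63  2.07 -0.12  0.68 -1.26]
[40.  0. 20.] [ 0.602 -0.149  0.127] units now-tool [ 0.06 -0.06  2.14] aligned-tool [ 0.05 -0.06  2.14]
clock: 18.3
ee_pos: [0.6011, -0.1506, 0.1286]
tool_rot: [0.001, 0.976, -0.005, 0.217]
contact_force: [0.0, -0.9, 0.3]
gripper_width: 0.003
finger_force: 0.0
t 18.3 pos [ 0.601 -0.151  0.129] local mm [40.3 -1.8 21.6] F local [ 0.1 -0.9  0.3] w 0.0
turn units (10deg) [-0. -0.  0.] j [-0.38  0.1   0.65  2.07 -0.29  0.58 -1.12]
[22.  0. 20.] [ 0.585 -0.149  0.119] units now-tool [-0.73 -0.07  0.06] aligned-tool [-0.73 -0.07  0.06]
[-15.   0.  20.] [ 0.552 -0.148  0.104] units now-tool [-1.48 -0.   -0.  ] aligned-tool [-1.48  0.   -0.  ]
[-26.   0.  20.] [ 0.542 -0.148  0.099] units now-tool [-0.44 -0.   -0.  ] aligned-tool [-0.44 -0.   -0.  ]
```

Next I push down to just short of the expected stop, at local x of about -26.

```bash
python3 -m jog '[{"slide":[-0.4,0,0],"angular":[0,0,0],"fingers":-1},{"slide":[-0.3,0,0],"angular":[0,0,0],"fingers":-1},{"slide":[-0.3,0,0],"angular":[0,0,0],"fingers":-1},{"slide":[-0.3,0,0],"angular":[0,0,0],"fingers":-1},{"slide":[-0.3,0,0],"angular":[0,0,0],"fingers":-1},{"slide":[-0.3,0,0],"angular":[0,0,0],"fingers":-1},{"slide":[-0.3,0,0],"angular":[0,0,0],"fingers":-1},{"slide":[0,0,0],"angular":[0,0,0],"fingers":-1}]'
python3 go.py dm -26 0 20
python3 -m jog '[{"slide":[-0.1,0,0],"angular":[0,0,0],"fingers":-1},{"slide":[-0.1,0,0],"angular":[0,0,0],"fingers":-1},{"slide":[-0.1,0,0],"angular":[0,0,0],"fingers":-1},{"slide":[-0.05,0,0],"angular":[0,0,0],"fingers":-1},{"slide":[-0.05,0,0],"angular":[0,0,0],"fingers":-1},{"slide":[0,0,0],"angular":[0,0,0],"fingers":-1},{"slide":[0,0,0],"angular":[0,0,0],"fingers":-1},{"slide":[0,0,0],"angular":[0,0,0],"fingers":-1}]'
python3 go.py dm -26 0 20
```

```text
clock: 19.3
ee_pos: [0.55, -0.15, 0.1043]
tool_rot: [0.001, 0.976, -0.005, 0.216]
contact_force: [-0.5, -1.0, -0.1]
gripper_width: -0.006
finger_force: 0.0
t 19.3 pos [ 0.55  -0.15   0.104] local mm [-16.2  -1.7  21.2] F local [-0.5 -1.   0.1] w -0.01
turn units (10deg) [-0.    0.01 -0.  ] j [-0.38  0.01  0.65  2.2  -0.24  0.52 -1.14]
[-26.   0.  20.] [ 0.542 -0.148  0.099] units now-tool [-0.39 -0.07  0.05] aligned-tool [-0.39 -0.07  0.05]
clock: 20.3
ee_pos: [0.5419, -0.1499, 0.1006]
tool_rot: [0.001, 0.976, -0.005, 0.216]
contact_force: [3.0, 1.1, -0.0]
gripper_width: 0.003
finger_force: 0.9
t 20.3 pos [ 0.542 -0.15   0.101] local mm [-25.1  -1.7  21.2] F local [ 2.7  1.1 -1.3] w 0.0
turn units (10deg) [-0.  0.  0.] j [-0.38  0.    0.65  2.22 -0.22  0.51 -1.14]
[-26.   0.  20.] [ 0.542 -0.148  0.099] units now-tool [-0.03 -0.07  0.05] aligned-tool [-0.03 -0.07  0.05]
```

```bash
python3 -m jog '[{"slide":[-0.06,0,0],"angular":[0,0,0],"fingers":-1},{"slide":[-0.06,0,0],"angular":[0,0,0],"fingers":-1},{"slide":[-0.06,0,0],"angular":[0,0,0],"fingers":-1},{"slide":[-0.06,0,0],"angular":[0,0,0],"fingers":-1},{"slide":[0,0,0],"angular":[0,0,0],"fingers":-1},{"slide":[0,0,0],"angular":[0,0,0],"fingers":-1},{"slide":[0,0,0],"angular":[0,0,0],"fingers":-1},{"slide":[0,0,0],"angular":[0,0,0],"fingers":-1}]'
python3 go.py dm -26 0 20
python3 - <<'E'
from plant import ctrl
import cv2,pickle
for n in("scene","top"):pickle.dump(ctrl.grab_frame(n),open(f"pics/{n}1.pkl","wb"))
f=[pickle.load(open(f"pics/{n}1.pkl","rb"))["color"] for n in("scene","top")]
a=cv2.resize(f[0][140:220,225:305],(400,400));b=cv2.resize(f[1][180:280,280:380],(400,400))
cv2.imwrite("pics/dim.png",cv2.hconcat([a,b])[...,::-1])
E
```

```text
clock: 21.3
ee_pos: [0.541, -0.15, 0.1013]
tool_rot: [0.002, 0.975, -0.004, 0.221]
contact_force: [19.2, 1.8, -4.2]
gripper_width: 0.001
finger_force: 8.2
t 21.3 pos [ 0.541 -0.15   0.101] local mm [-25.7  -1.9  22.3] F local [ 15.6   2.  -11.9] w 0.0
turn units (10deg) [ 0.01 -0.05  0.01] j [-0.38 -0.01  0.65  2.23 -0.22  0.5  -1.14]
[-26.   0.  20.] [ 0.542 -0.148  0.099] units now-tool [-0.01 -0.07  0.09] aligned-tool [-0.01 -0.07  0.09]
```

View pics/dim.png

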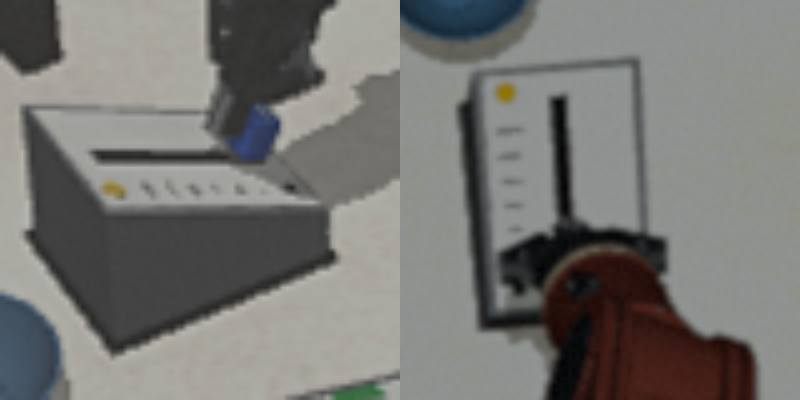

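The blue grip is at the bottom of its track, with the fingers jammed above it. Force has risen to 16 N and the tool stopped at -25.7 mm, where the stop should be. Next I back off and lift.

```bash
python3 -m jog '[{"slide":[0.2,0,0],"angular":[0,0,0],"fingers":-1},{"slide":[0.2,0,0],"angular":[0,0,0],"fingers":-1},{"slide":[0,0,-0.5],"angular":[0,0,0],"fingers":-1},{"slide":[0,0,-0.7],"angular":[0,0,0],"fingers":-1},{"slide":[0,0,-0.7],"angular":[0,0,0],"fingers":-1},{"slide":[0,0,-0.7],"angular":[0,0,0],"fingers":-1},{"slide":[0,0,-0.7],"angular":[0,0,0],"fingers":-1},{"slide":[0,0,-0.5],"angular":[0,0,0],"fingers":-1}]'
python3 -m jog '[{"slide":[0,0,0],"angular":[0.06,0,-0.82],"fingers":-1},{"slide":[0,0,0],"angular":[0.06,0,-0.82],"fingers":-1},{"slide":[0,0,0],"angular":[0.06,0,-0.82],"fingers":-1},{"slide":[0,0,0],"angular":[0.06,0,-0.82],"fingers":-1},{"slide":[0,0,0],"angular":[0.06,0,-0.82],"fingers":-1},{"slide":[0,0,0],"angular":[0,0,0],"fingers":-1},{"slide":[0,0,0],"angular":[0,0,0],"fingers":-1},{"slide":[0,0,0],"angular":[0,0,0],"fingers":-1}]'
python3 go.py sw 66 45 100 66 45 20
```

```text
clock: 22.4
ee_pos: [0.5049, -0.1497, 0.1888]
tool_rot: [0.001, 0.976, -0.005, 0.216]
contact_force: [1.1, 0.6, 0.0]
gripper_width: -0.001
finger_force: 0.0
clock: 23.4
ee_pos: [0.5054, -0.1495, 0.1884]
tool_rot: [0.052, 0.916, 0.342, 0.202]
contact_force: [-0.2, -0.2, 0.4]
gripper_width: 0.003
finger_force: 0.0
t 23.4 pos [ 0.505 -0.15   0.188] local mm [ -58.4 -332.7  145.7] F local [-0.  -0.2  0.5] w 0.0
turn units (10deg) [0.09 0.12 3.22] j [-0.52 -0.26  0.74  2.17  0.05  0.77 -0.64]
[ 66.  45. 100.] [0.577 0.244 0.2  ] units now-tool [ 12.3  -10.15   1.44] aligned-tool [  4.98 -15.11   1.83]
[66. 45. 20.] [0.61  0.249 0.127] units now-tool [ 0.08 -0.03  3.2 ] aligned-tool [ 0.  -0.   3.2]
```

```bash
python3 - <<'E'
from plant import ctrl
from h import *
f=ctrl.grab_frame("scene"); pickle.dump(f,open("pics/scene2.pkl","wb"))
g=ctrl.grab_frame("top"); pickle.dump(g,open("pics/top2.pkl","wb"))
for n,c,r in((f,"blue",(228,140,305,210)),(g,"blue",(292,190,346,275))): print(blobs(n,c,r)[0][:2])
# frame bottles: frame foot position from top image, brown
E
# photo frame top corners
python3 - <<'E'
import sys; sys.path.insert(0,'.')
import os; os.chdir('.')
from h import *
T=load("top")
p0=np.array([.5897,.2007,.092]);R=fr(0,.1573);q=p0+R.apply([-.026,0,0])
for p in ((191,175),(234,191),(236,178),(193,164)):
    X=onplane(T,p,np.array([0,0,.15]),np.array([0,0,1.])); print(p,X.round(3),"loc",R.inv().apply(X-q).round(3))
E
```

```text
[([273.9, 161.0], [271, 158, 7, 7, 16])]
[([319.3, 243.6], [316, 242, 7, 4, 23]), ([319.6, 249.1], [317, 248, 5, 3, 10])]
(191, 175) [0.761 0.234 0.15 ] loc [ 0.208  0.006 -0.021]
(234, 191) [0.698 0.105 0.15 ] loc [ 0.134 -0.111  0.014]
(236, 178) [0.739 0.096 0.15 ] loc [ 0.169 -0.126 -0.003]
(193, 164) [0.796 0.226 0.15 ] loc [ 0.238 -0.008 -0.035]
```

```bash
python3 -m jog '[{"slide":[0.95,-0.78,0.05],"angular":[0,0,0],"fingers":-1},{"slide":[0.95,-0.78,0.05],"angular":[0,0,0],"fingers":-1},{"slide":[0.95,-0.78,0.05],"angular":[0,0,0],"fingers":-1},{"slide":[0.95,-0.78,0.05],"angular":[0,0,0],"fingers":-1},{"slide":[0.95,-0.78,0.05],"angular":[0,0,0],"fingers":-1},{"slide":[0.95,-0.78,0.05],"angular":[0,0,0],"fingers":-1},{"slide":[0.95,-0.78,0.05],"angular":[0,0,0],"fingers":-1},{"slide":[0.95,-0.78,0.05],"angular":[0,0,0],"fingers":-1}]'
python3 -m jog '[{"slide":[0.95,-0.78,0],"angular":[0,0,0],"fingers":-1},{"slide":[0.95,-0.78,0],"angular":[0,0,0],"fingers":-1},{"slide":[0.95,-0.78,0],"angular":[0,0,0],"fingers":-1},{"slide":[0.95,-0.78,0],"angular":[0,0,0],"fingers":-1},{"slide":[0.95,-0.78,0],"angular":[0,0,0],"fingers":-1},{"slide":[0,0,0.5],"angular":[0,0,0],"fingers":-1},{"slide":[0,0,0.5],"angular":[0,0,0],"fingers":-1},{"slide":[0,0,0],"angular":[0,0,0],"fingers":-1}]'
python3 go.py sw 66 45 20
```

```text
clock: 24.5
ee_pos: [0.5448, 0.0936, 0.2066]
tool_rot: [0.052, 0.916, 0.342, 0.202]
contact_force: [-0.3, -0.1, -0.3]
gripper_width: -0.002
finger_force: 0.0
clock: 25.5
ee_pos: [0.5765, 0.2431, 0.1989]
tool_rot: [0.052, 0.916, 0.342, 0.201]
contact_force: [-0.8, 0.0, -0.4]
gripper_width: 0.002
finger_force: 0.0
t 25.5 pos [0.577 0.243 0.199] local mm [65.4 43.9 99.6] F local [-0.9  0.2 -0. ] w 0.0
turn units (10deg) [0.1  0.14 3.22] j [-0.71  0.05  0.13  1.94  0.25  0.8  -1.58]
[66. 45. 20.] [0.61  0.249 0.127] units now-tool [ 0.13 -0.05  3.18] aligned-tool [ 0.02 -0.04  3.18]
```

```bash
python3 -m jog '[{"slide":[0,0,0.6],"angular":[0,0,0],"fingers":-1},{"slide":[0,0,0.6],"angular":[0,0,0],"fingers":-1},{"slide":[0,0,0.6],"angular":[0,0,0],"fingers":-1},{"slide":[0,0,0.6],"angular":[0,0,0],"fingers":-1},{"slide":[0.1,0,0.5],"angular":[0,0,0],"fingers":-1},{"slide":[0,0,0.25],"angular":[0,0,0],"fingers":-1},{"slide":[0,0,0],"angular":[0,0,0],"fingers":-1},{"slide":[0,0,0],"angular":[0,0,0],"fingers":-1}]'
python3 go.py sw 66 24 20 70 -6 20 67 -22 20 64 -30 20 58 -40 20
```

```text
clock: 26.5
ee_pos: [0.6106, 0.2501, 0.1303]
tool_rot: [0.052, 0.916, 0.343, 0.203]
contact_force: [-0.1, -0.0, 0.3]
gripper_width: -0.002
finger_force: 0.0
t 26.5 pos [0.611 0.25  0.13 ] local mm [67.9 45.5 22.7] F local [-0.  -0.   0.3] w -0.0
turn units (10deg) [0.09 0.12 3.23] j [-0.69  0.18  0.15  1.95  0.25  0.65 -1.57]
[66. 24. 20.] [0.613 0.229 0.127] units now-tool [-0.52  0.69  0.13] aligned-tool [-0.08  0.86  0.11]
[70. -6. 20.] [0.622 0.2   0.129] units now-tool [-0.51  1.1   0.02] aligned-tool [ 0.16  1.2  -0.  ]
[ 67. -22.  20.] [0.621 0.183 0.127] units now-tool [-0.44  0.48  0.01] aligned-tool [-0.12  0.64  0.  ]
[ 64. -30.  20.] [0.62  0.175 0.126] units now-tool [-0.27  0.21  0.01] aligned-tool [-0.12  0.32 -0.  ]
[ 58. -40.  20.] [0.616 0.164 0.124] units now-tool [-0.42  0.21  0.01] aligned-tool [-0.24  0.4   0.  ]
```

```bash
python3 -m jog '[{"slide":[-0.25,0.35,0.05],"angular":[0,0,0],"fingers":-1},{"slide":[-0.27,0.35,0.05],"angular":[0,0,0],"fingers":-1},{"slide":[-0.1,0.2,0],"angular":[0,0,0],"fingers":-1},{"slide":[-0.1,0.2,0],"angular":[0,0,0],"fingers":-1},{"slide":[-0.1,0.2,0],"angular":[0,0,0],"fingers":-1},{"slide":[-0.1,0.2,0],"angular":[0,0,0],"fingers":-1},{"slide":[-0.1,0.2,0],"angular":[0,0,0],"fingers":-1},{"slide":[0,0.1,0],"angular":[0,0,0],"fingers":-1}]'
python3 go.py sw 70 -6 20 67 -22 20 64 -30 20 58 -40 20
python3 -m jog '[{"slide":[-0.1,0.12,0],"angular":[0,0,0],"fingers":-1},{"slide":[-0.11,0.12,0],"angular":[0,0,0],"fingers":-1},{"slide":[-0.11,0.12,0],"angular":[0,0,0],"fingers":-1},{"slide":[-0.11,0.12,0],"angular":[0,0,0],"fingers":-1},{"slide":[-0.1,0.1,0],"angular":[0,0,0],"fingers":-1},{"slide":[-0.1,0.08,0],"angular":[0,0,0],"fingers":-1},{"slide":[-0.1,0.08,0],"angular":[0,0,0],"fingers":-1},{"slide":[0,0,0],"angular":[0,0,0],"fingers":-1}]'
python3 go.py sw 64 -30 20 58 -40 20
```

```text
clock: 27.5
ee_pos: [0.6195, 0.2032, 0.1288]
tool_rot: [0.05, 0.915, 0.345, 0.202]
contact_force: [-5.8, 14.4, -4.4]
gripper_width: -0.001
finger_force: 6.5
t 27.5 pos [0.62  0.203 0.129] local mm [68.6 -2.2 20.7] F local [-5.  15.2 -2.5] w -0.0
turn units (10deg) [0.06 0.12 3.25] j [-0.61  0.16  0.16  1.97  0.19  0.62 -1.44]
[70. -6. 20.] [0.622 0.2   0.129] units now-tool [-0.03  0.16  0.03] aligned-tool [0.06 0.15 0.03]
[ 67. -22.  20.] [0.621 0.183 0.127] units now-tool [-0.44  0.48  0.01] aligned-tool [-0.12  0.64  0.  ]
[ 64. -30.  20.] [0.62  0.175 0.126] units now-tool [-0.27  0.21  0.01] aligned-tool [-0.12  0.32 -0.  ]
[ 58. -40.  20.] [0.616 0.164 0.124] units now-tool [-0.42  0.21  0.01] aligned-tool [-0.24  0.4   0.  ]
clock: 28.5
ee_pos: [0.6202, 0.1738, 0.1279]
tool_rot: [0.052, 0.916, 0.343, 0.203]
contact_force: [0.1, 3.2, -0.2]
gripper_width: 0.0
finger_force: 1.6
t 28.5 pos [0.62  0.174 0.128] local mm [ 64.6 -31.4  21.6] F local [ 0.4  3.1 -0.4] w 0.0
turn units (10deg) [0.08 0.12 3.23] j [-0.57  0.15  0.17  2.    0.17  0.61 -1.38]
[ 64. -30.  20.] [0.62  0.175 0.126] units now-tool [ 0.01 -0.06  0.06] aligned-tool [-0.03 -0.05  0.06]
[ 58. -40.  20.] [0.616 0.164 0.124] units now-tool [-0.42  0.21  0.01] aligned-tool [-0.24  0.4   0.  ]
```

Near halfway. One more short push, then back off and lift.

```bash
python3 -m jog '[{"slide":[-0.1,0.05,0],"angular":[0,0,0],"fingers":-1},{"slide":[-0.1,0.05,0],"angular":[0,0,0],"fingers":-1},{"slide":[-0.1,0.05,0],"angular":[0,0,0],"fingers":-1},{"slide":[-0.1,0.05,0],"angular":[0,0,0],"fingers":-1},{"slide":[-0.05,0,0],"angular":[0,0,0],"fingers":-1},{"slide":[0,0,0],"angular":[0,0,0],"fingers":-1},{"slide":[0,0,0],"angular":[0,0,0],"fingers":-1},{"slide":[0,0,0],"angular":[0,0,0],"fingers":-1}]'
python3 go.py sw 64 -30 20
python3 - <<'E'
from plant import ctrl
import cv2
f=[ctrl.grab_frame(n)["color"] for n in("scene","top")]
a=cv2.resize(f[0][190:310,250:370],(400,400));b=cv2.resize(f[1][180:280,150:250],(400,400))
cv2.imwrite("pics/snap2.png",cv2.hconcat([a,b])[...,::-1])
E
```

```text
clock: 29.5
ee_pos: [0.6155, 0.1625, 0.1251]
tool_rot: [0.052, 0.916, 0.343, 0.202]
contact_force: [1.2, 0.4, 0.7]
gripper_width: -0.001
finger_force: 0.0
t 29.5 pos [0.616 0.163 0.125] local mm [ 57.7 -41.8  21.7] F local [1.4 0.2 0.1] w -0.0
turn units (10deg) [0.09 0.12 3.23] j [-0.56  0.13  0.18  2.02  0.16  0.59 -1.36]
[ 64. -30.  20.] [0.62  0.175 0.126] units now-tool [ 0.47 -0.26  0.06] aligned-tool [ 0.25 -0.47  0.07]
```

View pics/snap2.png

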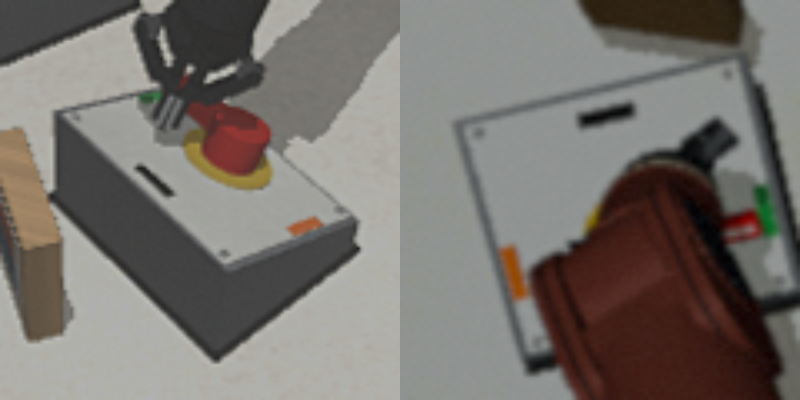

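The lever tip is at the green mark at top crop (742,228), and the fingers are clear of it. Next I lift away and check the angles.

```bash
python3 -m jog '[{"slide":[0,0,-0.4],"angular":[0,0,0],"fingers":-1},{"slide":[0,0,-0.7],"angular":[0,0,0],"fingers":-1},{"slide":[0,0,-0.7],"angular":[0,0,0],"fingers":-1},{"slide":[0,0,-0.8],"angular":[0,0,0],"fingers":-1},{"slide":[0,0,-0.8],"angular":[0,0,0],"fingers":-1},{"slide":[0,0,-0.8],"angular":[0,0,0],"fingers":-1},{"slide":[0,0,-0.6],"angular":[0,0,0],"fingers":-1},{"slide":[0,0,0],"angular":[0,0,0],"fingers":-1}]'
python3 -m jog '[{"slide":[-0.76,1,0],"angular":[0,0,0],"fingers":-1},{"slide":[-0.76,1,0],"angular":[0,0,0],"fingers":-1},{"slide":[-0.76,1,0],"angular":[0,0,0],"fingers":-1},{"slide":[-0.76,1,0],"angular":[0,0,0],"fingers":-1},{"slide":[-0.76,1,0],"angular":[0,0,0],"fingers":-1},{"slide":[0,0,0],"angular":[0,0,0],"fingers":-1},{"slide":[0,0,0],"angular":[0,0,0],"fingers":-1},{"slide":[0,0,0],"angular":[0,0,0],"fingers":-1}]'
python3 - <<'E'
from plant import ctrl
import cv2
f=[ctrl.grab_frame(n)["color"] for n in("scene","top")]
a=cv2.resize(f[0][120:310,190:380],(400,400));b=cv2.resize(f[1][140:300,110:430],(400,200))
b=cv2.copyMakeBorder(b,0,200,0,0,cv2.BORDER_CONSTANT)
cv2.imwrite("pics/end.png",cv2.hconcat([a,b])[...,::-1])
E
```

```text
clock: 30.6
ee_pos: [0.567, 0.1574, 0.2365]
tool_rot: [0.052, 0.916, 0.343, 0.204]
contact_force: [0.5, 0.1, -0.6]
gripper_width: 0.002
finger_force: 0.0
clock: 31.6
ee_pos: [0.5776, 0.0017, 0.2317]
tool_rot: [0.052, 0.916, 0.344, 0.202]
contact_force: [-0.8, -1.0, 0.5]
gripper_width: -0.003
finger_force: 0.0
```

View pics/end.png

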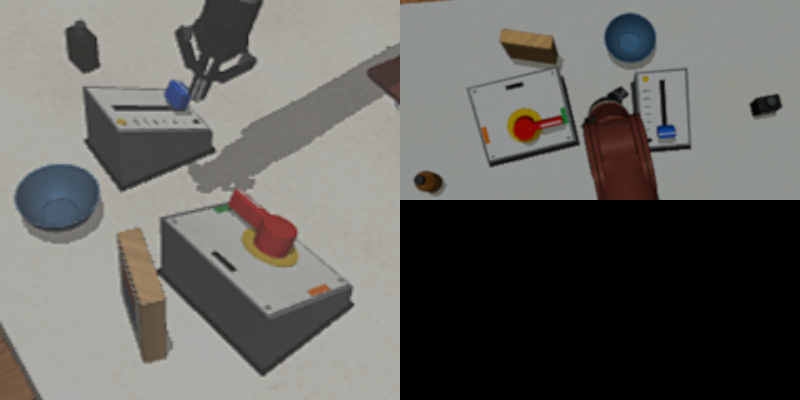

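The lever lies at the green mark, the dimmer is at the bottom, the bystanders are where they were, and the arm is clear. Handing in.

```bash
python3 -c "
from plant import ctrl
print(ctrl.hand_in())"
```

```text
the job is handed in; nothing more can be done
None
```

I turned the handle to off and let it settle, slid the dimmer down to its low stop, then turned the handle home to green; the last pictures show nothing else moved and the arm clear, and the job is handed in (no verdict came back).

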